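# Gauge a propeller lock nut on the hand-cranked height gauge

## Robot

A 6-joint arm with a two-finger parallel gripper is mounted at the origin on the work surface. World frame = base frame: x ahead of the robot, y to its left, z up, the work surface at z = 0. Lengths are in mm, angles in rad, forces in N, time in s.
With the tool pointing down it reaches from about 300 to 1000 mm from the base axis. Payload 5.1 kg.
Tool frame: the origin (TCP) lies midway between the tips of the shut fingers; the grasp point (between the pads) lies 19 mm behind it; z points along the fingers, y is the line along which they close (so a half turn about z gives the same grasp; the last joint's range is limited). The gripper opens to 95 mm and grips with 3 to 60 N. Pads are 20 mm wide; open, the fingers measure 119 mm over their backs; the gripper's body (75 mm by 180 mm) begins 59 mm behind the grasp point.
Start: joints at [1.055, 0.124, 1.65, -0, 1.367, -0.083], TCP at [272.638, 590.045, 214.656] pointing down, gripper open.
Joint ranges: [-2.61, 2.61], [-1.02, 2.33], [0.03, 2.71], [-1.35, 4.49], [0.32, 2.68], [-2.91, 2.91]. Speed limits (rad/s): [2.57, 2.57, 3.14, 3.14, 3.14, 3.14].

## Interface

Orientations are given as a rotation vector (axis times angle).
In Python, from plant import sensors, optics, ctrl gives the robot as it stands.
- The arm moves only by the tool move_arm, never from a script. Its argument "plan" is a list of rows, each a list of 2 entries, a list of its own where there are three numbers: the shift along the world's x, y, z in m, then the turn, a rotation vector about the world's x, y, z in degrees. In form: [[[dx, dy, dz], [wx, wy, wz]], ...]. A call has exactly 10 rows; each row shifts and turns the commanded pose from where the row before left it; what a row does not reach is not made up. A row lasts 1/10 s, in which the tool goes at most 50 mm and 8.59 degrees, less where a joint would pass 70% of its speed; a pose out of reach is approached as far as the arm can. A call with a gripper value outside its range is refused whole. "jaw" is the finger opening in m, from 0 to 0.0951, set as the call begins (left out, the last holds). The fingers move at their own pace and stop on an object; "newtons" is the grip in N (left out, the last holds). Time passes only in rows, so rows that do not move let the fingers close, or fill a call up. It gives the time, the measured TCP pose, the force, the opening and the grip force at its end, in the units of the state.
- sensors.sense(): the state, without advancing time (a new reading comes with each control period).
- optics.snapshot(name): name is "scene" or "top" or "wrist"; returns a dict with "image" (420x560x3 uint8, red, green, blue), "mtx" (3x3 intrinsics, pixels), "T" (4x4, takes a point from camera to world coordinates); the wrist camera has in their place "mount" (4x4, takes a point from camera to tool coordinates, whose origin is the TCP and whose axes are the flange's). Camera axes: x right, y down, z forward; pixel columns grow to the right and rows downward; lengths in mm; the calibration is good to about 2 mm. A picture is of the moment at which its call begins: read the wrist's pose just before it. There is no depth.
- ctrl.close_job(): hands the job in; it is judged then, once.
The state is a dict: "t": time; "qpos": joint angles; "joint_vel": joint speeds; "joint_efforts": joint torques, N m; "tcp_pos": TCP position; "tool_rot": TCP orientation; "force": force on the tool from outside, world axes, zero at the start; "ft_torque": the same for the moment, N m; "width": finger opening in mm; "gripper_force": force on a finger pad.
Only numpy, scipy, OpenCV 4.12 (cv2) and the standard library are available. Lean on these libraries where they do the work, as an engineer would, in place of code of your own. Each camera call takes 0.05 s, during which the arm holds its last target. There are 200 camera calls.

## Task

Check the height of the brass lock nut: lay it flat on the circle of the gauge's carriage, push the carriage fully home under the measuring foot, then crank the tilted handwheel clockwise until the foot is pressed up by the nut and the dial needle stands at the long 8 mm mark. Let go and leave it reading there, and do not disturb the bushing, the steel block or the plug gauge lying about.

Things in the scene. Friction and masses are not known exactly. Their poses are not given: they have to be found in the camera images.
- gauge: Grey bench height gauge, fixed. Base plate 270 (x) x 340 (y) x 25 mm; origin on the bench, base spans x -135 to +135, y -190 to +150 mm; x points away from the robot, y to its left. Left (y = +85): carriage lane, and behind it a column (x 70 to 120, 250 mm tall) carrying the head. Right (y = -100): handwheel, gearbox behind it.
- head_front (a point): Middle of the lower robot-side edge of the head (50 x 50 mm box over the lane, 45 tall, with a 72 mm dial on top reaching 62 mm above this point); at gauge x = -15, y = +85, and 117 mm above the bench at wheel 0, lowered by cranking. Axes as the gauge.
- lamp_bar (a point): Centre of the underside of the lamp bar over the handwheel: 22 mm (x) x 160 mm (y), at gauge x = -90, y = -100, 273 mm above the bench, held by a rod at its right end (y = -178) going back to a post at x = +95. It blocks a vertical gripper over the wheel: come in along the wheel's shaft.
- carriage (a joint): Carriage travel in m along the gauge's +x: 0 = out (loading), 0.09 = fully home at its stop under the foot. About 2 N to slide.
- carriage_pad (a point): Centre of the circle (57 mm across) on the flat top of the carriage, 45 mm above the bench; moves with the carriage, axes as the gauge. With carriage at 0 it lies at gauge x = -80, y = +85 mm. Carriage top plate 80 x 75 mm.
- carriage_tab (a point): Centre of the robot-side face of the upright push tab on the carriage's near end: 36 mm wide (y), 9 mm thick, 33 to 77 mm above the bench; this point is 63 mm above the bench, 83 mm before the circle's centre. Push it to +x; at home it is 58 mm before the head's front.
- wheel (a joint): Handwheel angle in rad, 0 to 8, grows clockwise seen from its face (the near side moves to the gauge's +y). Each rad lowers head and foot by 5 mm. Stays where it is left (0.12 N m). At 0 the foot's underside is 82 mm above the bench, 17 mm above a nut on the carriage; with the nut under the foot the dial is at 8 mm near wheel = 5.0.
- wheel_hub (a point): Centre of the front face of the handwheel's 128 mm disc, at gauge x = -56, y = -100, z = 109 mm. Its z axis is the shaft, pointing out of the face: leaning 0.60 rad (34 degrees) from vertical towards the robot. x and y lie in the face and turn with the wheel.
- knob0 (a point): Grip point of a black revolving crank knob, 19 mm diameter, 37 mm tall, standing square on the wheel's face 55 mm from the shaft, at the wheel_hub +x direction; this point is 25 mm above the face. The three knobs are 120 degrees apart and alike.
- knob1 (a point): As knob0, 120 degrees counter-clockwise from it.
- knob2 (a point): As knob0, 240 degrees counter-clockwise from it.
- foot (a joint): Dial reading in m: how far the sprung foot (steel disc, 36 mm diameter, under the head at gauge x = +10, y = +85) is pushed up into the head; 0 = hanging free, to 0.016. The dial on the head faces up: needle to the robot at 0, turning clockwise from above 0.2 rad per mm, a short mark each mm, one long mark at 8 mm.
- nut: Brass lock nut: flat ring 50 mm outside diameter, 26 mm hole, 20 mm high, four dark spanner slots; lies loose on the bench to the left of the gauge. Origin at the centre of its underside. 0.2 kg.
- bushing: Plain brass bushing, 36 mm diameter, 34 mm high, 20 mm bore, standing near the nut; leave alone. Origin at the centre of its underside.
- block: Steel gauge block 30 x 50 x 20 mm lying in front of the gauge; leave alone. Origin at the centre of its underside.
- plug: Thread plug gauge with a knurled silver grip, 120 mm long, 22 mm thick, lying to the right of the gauge; leave alone. Origin under its middle.
Not all that is in view belongs to the job. Leave any orange, pink or red look-alike of the nut alone.

How it is judged (in metres and radians):
On the way, in this order (a step that is already met when the one before it is completed fails the run):
1. the nut lies flat on the carriage, within 10 mm of the circle's centre, with the carriage still out (distance between nut and carriage_pad below 0.011 m and z of nut in the frame of carriage_pad below 0.0025 m and angle between nut's own z axis and vertical below 0.08 rad and value of joint carriage below 0.05 m), for 0.2 s.
2. the carriage is home with the nut on it, the foot still clear (value of joint carriage above 0.086 m and distance between nut and carriage_pad below 0.012 m and value of joint foot below 0.003 m), for 0.2 s.
At the end, for the whole second after the job is handed in: The nut lies flat on the carriage within 12 mm of the circle's centre, the carriage is home (within 4 mm of its stop), the dial reads 8 mm within 1.5 mm with the wheel at rest (value of joint carriage above 0.086 m and distance between nut and carriage_pad below 0.012 m and angle between nut's own z axis and vertical below 0.08 rad and value of joint foot between 0.0065 and 0.0095 m and velocity of joint wheel between -0.05 and 0.05 rad/s and linear speed of nut below 0.01 m/s); the robot touches nothing.
It fails at once if the bushing, the steel block or the plug gauge is moved more than 15 mm (distance of any of bushing, block, plug from where it was at the start of the episode above 0.015 m).
It also fails if it takes over 72 s, if anything falls off the work surface, if the arm or the gripper's body presses on something with over 40 N, if the wrist force passes 120 N, or if a joint passes its speed limit or range.

## Working session

There is one attempt and no reset: what is moved stays moved. The work goes in short steps, Python scripts to look and compute and a tool call to move; the robot and the scene stay as the last step left them, time stands still between calls to the robot, and variables do not carry over. Pictures are saved under pics/ and viewed, at most 10 in all, crops included, and the job is handed in when it is done.

Besides the shell and the picture viewer there is one more tool, called after "Emit:" as name(argument=value, ...), one argument or row to a line, values as JSON. move_arm: Moves the arm, as the interface text tells. Its arguments: {"type":"object","properties":{"plan":{"type":"array","items":{"type":"array"}},"jaw":{"type":"number"},"newtons":{"type":"number"}},"required":["plan"]}

```bash
mkdir -p pics; ls; python3 - <<'E'
from plant import sensors, optics, ctrl
import cv2,numpy as np,pickle
print(sensors.sense())
d={}
for n in("scene","top","wrist"):
    s=optics.snapshot(n);d[n]=s
    cv2.imwrite(f"pics/{n}0.png",s["image"][:,:,::-1])
    print(n,{k:np.round(v,3).tolist() for k,v in s.items() if k!="image"})
pickle.dump(d,open("d0.pkl","wb"))
E
```

```text
pics
{'t': 0.0, 'qpos': array([ 1.05539918e+00,  1.24503308e-01,  1.65167286e+00, -2.06489502e-05,
        1.36753192e+00, -8.26030418e-02]), 'joint_vel': array([ 1.44632965e-04, -1.60281640e-03, -7.54969233e-04,  1.26378726e-03,
       -1.40611926e-03, -7.57240009e-05]), 'joint_efforts': array([-1.52665769e-03, -4.17611790e+01, -3.59926486e+01,  7.73008796e-02,
        4.92234528e-02, -1.93015339e-04]), 'tcp_pos': array([272.3254908 , 589.48108448, 213.38891048]), 'tool_rot': array([-0.67440155, -3.0677326 ,  0.00318422]), 'force': array([-0.61427441,  0.58024463, -0.03220568]), 'ft_torque': array([0.00905492, 0.05939829, 0.0212852 ]), 'gripper_force': 0.0, 'width': 95.20986644419054}
scene {'mtx': [[416.221, 0.0, 275.221], [0.0, 416.221, 215.136], [0.0, 0.0, 1.0]], 'T': [[0.568, 0.509, -0.647, 1149.863], [0.823, -0.358, 0.441, -448.207], [-0.007, -0.783, -0.622, 812.181], [0.0, 0.0, 0.0, 1.0]]}
top {'mtx': [[454.35, 0.0, 277.538], [0.0, 454.35, 211.525], [0.0, 0.0, 1.0]], 'T': [[-0.02, -0.983, 0.185, 353.508], [-1.0, 0.017, -0.018, -16.663], [0.014, -0.185, -0.983, 1106.701], [0.0, 0.0, 0.0, 1.0]]}
wrist {'mtx': [[374.942, 0.0, 280.931], [0.0, 374.942, 210.137], [0.0, 0.0, 1.0]], 'mount': [[0.001, -0.97, -0.243, 69.105], [1.0, 0.001, -0.0, 0.21], [0.0, -0.243, 0.97, -170.215], [0.0, 0.0, 0.0, 1.0]]}
```

View pics/top0.png

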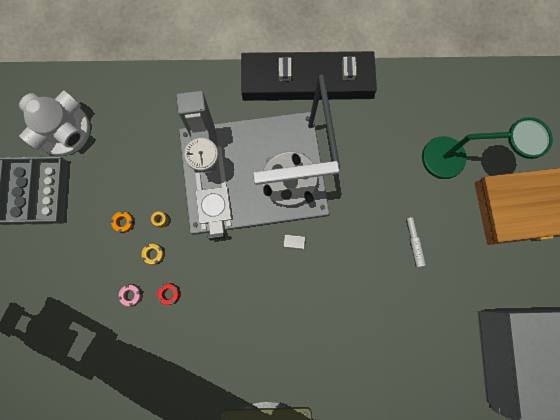

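View pics/scene0.png

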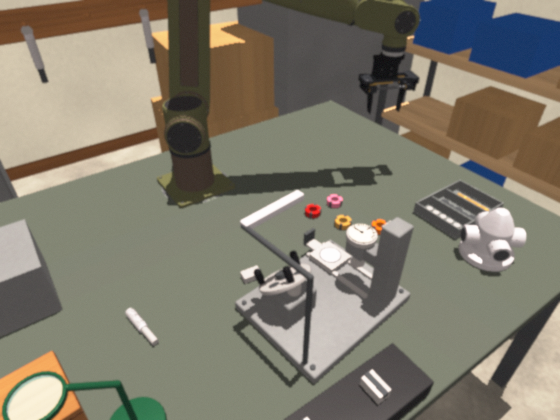

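Top view: the brass nut with slots is at (152,254). It could be mistaken for the orange ring (122,222), the bushing (159,219), the pink ring (129,295) or the red ring (168,294). The gauge pad is near (213,205), the wheel near (290,178), the block at (294,242) and the plug at (416,242). The scene view shows the nut at about (343,221). I'll check the choice in a close crop, which I'll also use to measure the gauge.

```bash
cat > h.py <<'E'
import numpy as np,cv2,pickle
from scipy.spatial.transform import Rotation as R
def ray(s,px,T=None):
    T=s["T"] if T is None else T
    d=T[:3,:3]@np.linalg.solve(s["mtx"],[px[0],px[1],1]); return T[:3,3],d/np.linalg.norm(d)
def atz(s,px,z,T=None):
    o,d=ray(s,px,T); return o+d*(z-o[2])/d[2]
def tri(*rs):
    A=0;b=0
    for o,d in rs:
        P=np.eye(3)-np.outer(d,d);A=A+P;b=b+P@o
    x=np.linalg.solve(A,b); return x,[np.linalg.norm((np.eye(3)-np.outer(d,d))@(x-o)) for o,d in rs]
def proj(s,p,T=None):
    T=s["T"] if T is None else T
    c=T[:3,:3].T@(np.asarray(p,float)-T[:3,3]); u=s["mtx"]@c; return u[:2]/u[2]
def wristT(s,st):
    T=np.eye(4);T[:3,:3]=R.from_rotvec(st["tool_rot"]).as_matrix();T[:3,3]=st["tcp_pos"];return T@s["mount"]
E
python3 - <<'E'
from h import *
d=pickle.load(open("d0.pkl","rb"))
i=d["top"]["image"][85:275,105:345,::-1]
cv2.imwrite("pics/topc.png",cv2.resize(i,None,fx=3,fy=3,interpolation=cv2.INTER_CUBIC))
i=d["scene"]["image"][185:385,225:425,::-1]
cv2.imwrite("pics/scenec.png",cv2.resize(i,None,fx=3,fy=3,interpolation=cv2.INTER_CUBIC))
E
```

```text
(no output)
```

View pics/topc.png

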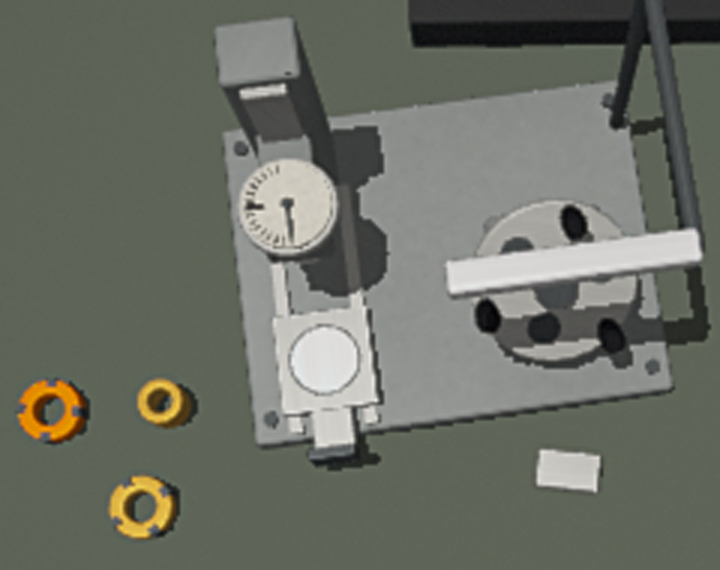

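View pics/scenec.png

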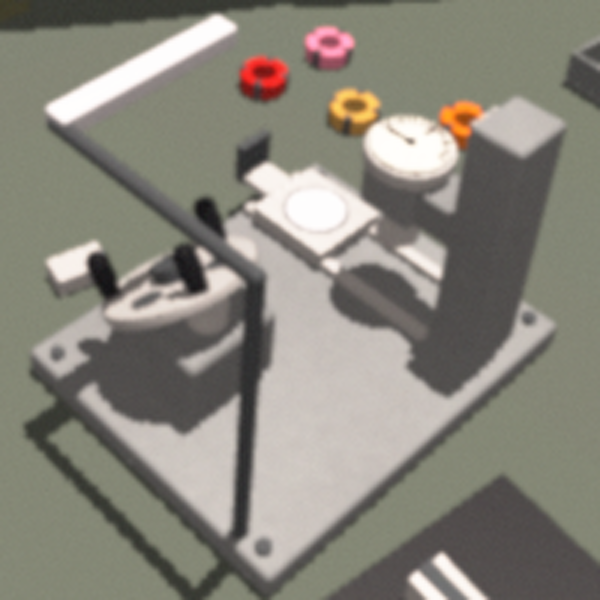

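The crop confirms it: the brass ring with four slots at crop (143,505) is the nut, and the plain one at (162,402) is the bushing. In the top crop the pad is at (325,359), the dial at (288,204) and the knobs near (572,222), (487,316) and (611,334). Next I'll fit the gauge pose.

```bash
cat > fit.py <<'E'
from h import *
from scipy.optimize import least_squares
d=pickle.load(open("d0.pkl","rb"));t,s=d["top"],d["scene"]
ct=lambda a:(np.array(a)+.5)/3-.5+np.array([105,85]); cs=lambda a:(np.array(a)+.5)/3-.5+np.array([225,185])
print("nut",tri(ray(t,ct((143,505))),ray(s,cs((355,106)))))
print("pad",tri(ray(t,ct((325,359))),ray(s,cs((316,209)))))
print("dial",tri(ray(t,ct((288,204))),ray(s,cs((411,146)))))
obs=[(t,ct,(325,359),(-80,85,45)),(t,ct,(288,204),(10,85,179)),(t,ct,(224,133),(135,150,25)),(t,ct,(672,385),(-135,-190,25)),(t,ct,(615,82),(135,-190,25)),(t,ct,(259,440),(-135,150,25)),
(s,cs,(316,209),(-80,85,45)),(s,cs,(411,146),(10,85,179)),(s,cs,(553,323),(135,150,25)),(s,cs,(33,354),(-135,-190,25)),(s,cs,(268,582),(135,-190,25))]
def G(q,p):
    c,n=np.cos(q[2]),np.sin(q[2]);return np.array([q[0]+c*p[0]-n*p[1],q[1]+n*p[0]+c*p[1],p[2]])
f=lambda q:np.concatenate([proj(c,G(q,p))-k(a) for c,k,a,p in obs])
r=least_squares(f,[520,40,0.1],x_scale=[1,1,.01],loss="soft_l1");print(r.x);print(f(r.x).reshape(-1,2).round(1).tolist())
q=r.x
a=.6;ez=np.array([-np.sin(a),0,np.cos(a)]);ey=np.array([0,1,0.]);ex=np.cross(ey,ez)
hub=np.array([-56,-100,109.])
def knob(th,h=37): return G(q,hub+55*(np.cos(th)*ex+np.sin(th)*ey)+h*ez)
kt=[(573,217),(487,313),(612,331)];ks=[(208,204),(186,250),(100,258)]
best=None
for th0 in np.arange(0,2.1,.01):
    e=0
    for c,k,obsl in((t,ct,kt),(s,cs,ks)):
        P=np.array([proj(c,knob(th0+i*2*np.pi/3)) for i in range(3)])
        O=np.array([k(o) for o in obsl]);D=np.linalg.norm(P[:,None]-O[None],axis=2);e+=D.min(0).sum()
    if best is None or e<best[0]:best=(e,th0)
print("theta",best)
for i in range(3):
    th=best[1]+i*2*np.pi/3;print(i,th,knob(th,25).round(1),proj(t,knob(th)).round(1),proj(s,knob(th)).round(1))
print([ct(o).round(1).tolist() for o in kt],[cs(o).round(1).tolist() for o in ks])
for n,p in dict(pad=(-80,85,45),tab=(-163,85,63),head=(-15,85,117),hub=hub,lamp=(-90,-100,273)).items():print(n,G(q,p).round(1))
E
python3 fit.py
```

```text
nut (array([463.08378947, 264.92013576,  20.65382787]), [np.float64(0.785542767124918), np.float64(0.7855427671249244)])
pad (array([573.4375564 , 117.80341543,  46.29326176]), [np.float64(0.32226776361639925), np.float64(0.3222677636163789)])
dial (array([659.45538587, 128.2382234 , 175.66365141]), [np.float64(0.13033217673112316), np.float64(0.13033217673121592)])
[6.60321697e+02 4.26639276e+01 1.24964779e-01]
[[0.3, 1.3], [-0.3, -0.6], [-1.1, -1.6], [1.2, 0.6], [2.6, -2.2], [-1.0, 2.0], [-1.1, -0.2], [0.2, -1.0], [2.2, 0.5], [-1.8, -1.0], [0.7, 0.5]]
theta (np.float64(17.188390394457944), np.float64(1.79))
0 1.79 [586.7 -13.3 122.9] [268.1 192.4] [291.7 251.7]
1 3.8843951023931953 [ 574.7 -106.4  106.8] [309.9 198.7] [255.9 269.9]
2 5.978790204786391 [648.2 -76.3 159.3] [296.9 160.2] [285.3 267.3]
[[295.7, 157.0], [267.0, 189.0], [308.7, 195.0]] [[294.0, 252.7], [286.7, 268.0], [258.0, 270.7]]
pad [570.4 117.   45. ]
tab [488.  106.7  63. ]
head [634.8 125.1 117. ]
hub [617.2 -63.5 109. ]
lamp [583.5 -67.8 273. ]
```

Emit:
move_arm(
  plan=[
    [[0.019,-0.032,-0.005],[0,0,3.2]],
    [[0.019,-0.032,-0.005],[0,0,3.2]],
    [[0.019,-0.032,-0.005],[0,0,3.2]],
    [[0.019,-0.032,-0.005],[0,0,3.2]],
    [[0.019,-0.032,-0.005],[0,0,3.2]],
    [[0.019,-0.032,-0.005],[0,0,3.2]],
    [[0.019,-0.032,-0.005],[0,0,3.2]],
    [[0.019,-0.032,-0.005],[0,0,3.2]],
    [[0.019,-0.032,-0.005],[0,0,3.2]],
    [[0.019,-0.032,-0.005],[0,0,3.2]],
  ],
  jaw=0.095,
)

```text
t: 1.15
tcp_pos: [463.0, 268.6, 164.2]
tool_rot: [0.201, -3.135, 0.0]
force: [1.1, 0.3, 0.6]
width: 95.1
gripper_force: 0.0
```

```bash
cat >> h.py <<'E'
def shot(tag):
    from plant import sensors,optics
    st=sensors.sense();s=optics.snapshot("wrist");s["T"]=wristT(s,st);s["st"]=st
    pickle.dump(s,open(tag+".pkl","wb"));cv2.imwrite(f"pics/{tag}.png",s["image"][:,:,::-1]);return s
E
python3 - <<'E'
from h import *
s=shot("w1");print(s["st"]["tcp_pos"],s["st"]["tool_rot"],s["st"]["t"],s["st"]["qpos"])
for p in((463,265,20),(570,117,45)):print(proj(s,p))
hsv=cv2.cvtColor(s["image"],cv2.COLOR_RGB2HSV)
m=cv2.inRange(hsv,(18,110,60),(32,255,255))
n,l,st,c=cv2.connectedComponentsWithStats(m)
print([(st[i].tolist(),c[i].round(1).tolist()) for i in range(1,n) if st[i,4]>200])
E
```

```text
[462.99131252 268.59628354 164.22415706] [ 2.01015109e-01 -3.13494409e+00  4.40230405e-05] 1.15 [ 4.25350367e-01 -9.35515453e-02  1.95658173e+00  5.03441258e-05
  1.27876933e+00 -1.27352673e+00]
[275.88869636 198.58448536]
[ 86.90002302 305.12085593]
[([251, 164, 58, 60, 1806], [279.9, 193.8]), ([230, 257, 41, 30, 939], [250.9, 272.3]), ([328, 265, 50, 21, 554], [352.2, 275.5]), ([47, 271, 40, 68, 1327], [62.5, 304.6]), ([476, 271, 40, 68, 1308], [499.1, 304.4]), ([424, 351, 136, 7, 477], [517.2, 354.6])]
```

View pics/w1.png

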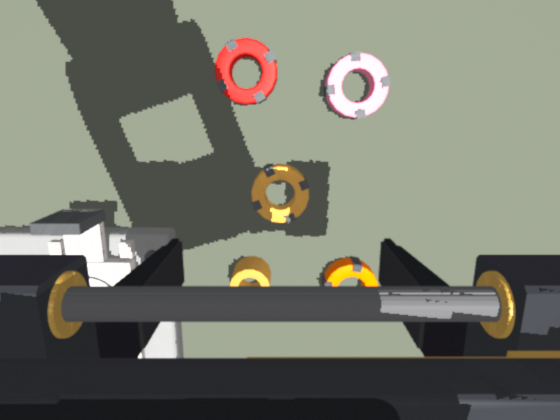

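The wrist view shows the nut at (280,193). Red (247,71), pink (357,85), the bushing (250,272) and the orange ring (351,275) are all clear of the finger line.

```bash
python3 - <<'E'
from h import *
s=pickle.load(open("w1.pkl","rb"));d=pickle.load(open("d0.pkl","rb"))
print(atz(s,(280,193),20),atz(s,(280,193),10))
rt=ray(d["top"],((143.5)/3-.5+105,505.5/3-.5+85));rs=ray(d["scene"],(355.5/3-.5+225,106.5/3-.5+185))
print(tri(ray(s,(280,193)),rt,rs)); print(tri(ray(s,(280,193)),rt))
E
```

```text
[457.70546526 267.87451533  20.        ] [459.71041209 268.10859366  10.        ]
(array([460.79510074, 267.08703985,  17.2618408 ]), [np.float64(2.636263238296121), np.float64(2.934519324907323), np.float64(1.2984793530883973)])
(array([ 4.63280370e+02,  2.68969516e+02, -3.19547659e-01]), [np.float64(1.5940019704671946), np.float64(1.5940019704671682)])
```

Emit:
move_arm(
  plan=[
    [[0,0,-0.012],[0,0,0]],
    [[0,0,-0.012],[0,0,0]],
    [[-0.003,-0.001,-0.012],[0,0,0]],
    [[0,0,-0.012],[0,0,0]],
    [[0,0,-0.012],[0,0,0]],
    [[0,0,-0.012],[0,0,0]],
    [[0,0,-0.012],[0,0,0]],
    [[0,0,0],[0,0,0]],
    [[0,0,0],[0,0,0]],
    [[0,0,0],[0,0,0]],
  ],
)

```text
t: 2.2
tcp_pos: [460.2, 269.3, 81.3]
tool_rot: [-0.197, 3.134, 0.001]
force: [-0.1, -0.4, 0.2]
width: 95.0
gripper_force: 0.0
```

```bash
python3 - <<'E'
from h import *
s=shot("w2");print(s["st"]["tcp_pos"],s["st"]["t"])
a=pickle.load(open("w1.pkl","rb"))
for q in(a,s):
    p0=proj(q,(460,267.5,20));m=cv2.inRange(cv2.cvtColor(q["image"],cv2.COLOR_RGB2HSV),(14,110,40),(32,255,255))
    m[248:]=0
    n,l,st,c=cv2.connectedComponentsWithStats(cv2.morphologyEx(m,cv2.MORPH_CLOSE,np.ones((9,9))))
    i=1+np.argmax(st[1:,4]);x,y,w,h,A=st[i];print(st[i],c[i],p0);q["c"]=(x+w/2-.5,y+h/2-.5)
    print(atz(q,c[i],15),atz(q,q["c"],15))
print(tri(ray(a,a["c"]),ray(s,s["c"])))
E
```

```text
[460.19672775 269.26415226  81.31984314] 2.2
[ 251  164   58   60 1983] [279.90267272 193.49873928] [279.22399496 195.55310732]
[459.15663305 267.96407304  15.        ] [459.20259473 267.61735421  15.        ]
[ 240  183   77   65 3023] [278.11544823 218.16142904] [277.04026656 225.90062781]
[456.1563244  267.68237259  15.        ] [454.04418913 267.34264377  15.        ]
(array([476.02268098, 269.4772692 , -68.25231816]), [np.float64(0.008690713300412637), np.float64(0.008690713300483327)])
```

```bash
python3 - <<'E'
from h import *
a=pickle.load(open("w1.pkl","rb"));q=pickle.load(open("w2.pkl","rb"))
m=cv2.inRange(cv2.cvtColor(q["image"],cv2.COLOR_RGB2HSV),(14,110,40),(32,255,255))
print([(r,np.flatnonzero(m[r,225:330])[[0,-1]]+225 if m[r,225:330].any() else None) for r in range(178,275,5)])
for r in(221,223,225):print(atz(q,(278,r),20),tri(ray(a,(279.5,193)),ray(q,(278,r))))
E
```

```text
[(178, None), (183, array([271, 285])), (188, array([268, 297])), (193, array([252, 303])), (198, array([248, 308])), (203, array([245, 310])), (208, array([243, 302])), (213, array([241, 303])), (218, array([240, 315])), (223, array([240, 315])), (228, array([240, 316])), (233, array([241, 314])), (238, array([253, 313])), (243, array([252, 311])), (248, array([250, 307])), (253, array([255, 301])), (258, array([265, 286])), (263, None), (268, None), (273, None)]
[456.67320296 267.70688793  20.        ] (array([460.40353757, 267.90913221,   6.76895854]), [np.float64(0.16696954214534293), np.float64(0.16696954214514764)])
[457.99664857 267.8720992   20.        ] (array([457.12512353, 267.58312335,  23.0907411 ]), [np.float64(0.20115788108687163), np.float64(0.2011578810870626)])
[459.32367799 268.03775784  20.        ] (array([454.24835827, 267.29704964,  37.41188653]), [np.float64(0.2311476823135933), np.float64(0.23114768231369515)])
```

Emit:
move_arm(
  plan=[
    [[-0.001,-0.001,-0.01],[0,0,0]],
    [[0,0,-0.012],[0,0,0]],
    [[0,0,-0.012],[0,0,0]],
    [[0,0,-0.012],[0,0,0]],
    [[0,0,-0.012],[0,0,0]],
    [[0,0,-0.01],[0,0,0]],
    [[0,0,-0.006],[0,0,0]],
    [[0,0,-0.002],[0,0,0]],
    [[0,0,0],[0,0,0]],
    [[0,0,0],[0,0,0]],
  ],
)

```text
t: 3.25
tcp_pos: [459.1, 268.3, 5.2]
tool_rot: [-0.197, 3.134, 0.001]
force: [0.4, 0.7, -0.6]
width: 95.1
gripper_force: 0.0
```

Emit:
move_arm(
  plan=[
    [[0,0,0],[0,0,0]],
    [[0,0,0],[0,0,0]],
    [[0,0,0],[0,0,0]],
    [[0,0,0],[0,0,0]],
    [[0,0,0],[0,0,0]],
    [[0,0,0],[0,0,0]],
    [[0,0,0],[0,0,0]],
    [[0,0,0],[0,0,0]],
    [[0,0,0],[0,0,0]],
    [[0,0,0],[0,0,0]],
  ],
  jaw=0.03,
  newtons=25,
)

```text
t: 4.25
tcp_pos: [458.6, 267.9, 4.7]
tool_rot: [0.197, -3.135, 0.0]
force: [-1.3, -1.9, 0.6]
width: 49.5
gripper_force: 25.0
```

Emit:
move_arm(
  plan=[
    [[0,0,0.025],[0,0,0]],
    [[0,0,0.04],[0,0,0]],
    [[0.005,-0.005,0.04],[0,0,0]],
    [[0.015,-0.02,0.035],[0,0,0]],
    [[0.02,-0.03,0.03],[0,0,0]],
    [[0.02,-0.03,0.025],[0,0,0]],
    [[0.02,-0.03,0],[0,0,0]],
    [[0.02,-0.025,0],[0,0,0]],
    [[0.012,-0.01,0],[0,0,0]],
    [[0,0,0],[0,0,0]],
  ],
)

```text
t: 5.25
tcp_pos: [571.2, 117.0, 198.8]
tool_rot: [0.193, -3.134, -0.0]
force: [-0.4, 0.1, -1.8]
width: 49.1
gripper_force: 25.0
```

```bash
python3 - <<'E'
from h import *
s=shot("w3");print(s["st"]["tcp_pos"],s["st"]["t"],s["st"]["width"],proj(s,(572,118,45)),proj(s,(489,107,63)))
E
```

```text
[571.24821397 116.9939885  198.80116083] 5.25 49.066403903275614 [281.0419918  197.91670351] [280.21645521  98.14637729]
```

View pics/w3.png

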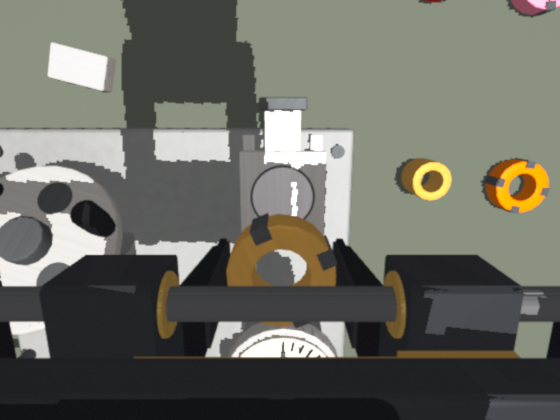

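The wrist view shows the pad circle centred at about (282,196) and the held nut centred on column 282, with its near rim at row 214. The dial needle points to the robot.

```bash
python3 - <<'E'
from h import *
s=pickle.load(open("w3.pkl","rb"))
print("pad",atz(s,(282,196),45)); z=s["st"]["tcp_pos"][2]+15.3
for r in (213,214,215):print("rim",atz(s,(282,r),z)-s["st"]["tcp_pos"])
print("tab top",atz(s,(288,97),77))
b=cv2.cvtColor(s["image"],cv2.COLOR_RGB2GRAY);print(b[155:240:2,265].tolist());print(b[190,240:330:2].tolist())
E
```

```text
pad [570.17992499 118.62527974  45.        ]
rim [-28.7446391   -2.36887257  15.3       ]
rim [-28.30710793  -2.31411023  15.3       ]
rim [-27.8689942   -2.25927498  15.3       ]
tab top [488.10968509 112.76714833  77.        ]
[253, 255, 255, 254, 247, 133, 133, 114, 70, 135, 150, 150, 150, 149, 149, 148, 149, 148, 148, 148, 147, 148, 147, 147, 147, 147, 147, 146, 147, 123, 49, 47, 48, 47, 47, 53, 54, 54, 54, 55, 53, 52, 52]
[114, 130, 128, 130, 133, 115, 71, 142, 149, 150, 148, 149, 149, 148, 150, 150, 151, 148, 151, 153, 149, 153, 153, 152, 151, 149, 234, 255, 255, 169, 150, 151, 152, 155, 155, 149, 84, 104, 129, 130, 128, 129, 121, 190, 229]
```

Emit:
move_arm(
  plan=[
    [[0,0.002,-0.015],[0,0,0]],
    [[0,0,-0.025],[0,0,0]],
    [[0,0,-0.025],[0,0,0]],
    [[0,0,-0.025],[0,0,0]],
    [[0,0,-0.025],[0,0,0]],
    [[0,0,-0.02],[0,0,0]],
    [[0,0,-0.01],[0,0,0]],
    [[0,0,-0.002],[0,0,0]],
    [[0,0,0],[0,0,0]],
    [[0,0,0],[0,0,0]],
  ],
)

```text
t: 6.3
tcp_pos: [571.5, 120.4, 54.0]
tool_rot: [-0.198, 3.133, 0.0]
force: [0.0, 0.3, -2.1]
width: 49.1
gripper_force: 25.0
```

Emit:
move_arm(
  plan=[
    [[0,0,-0.0005],[0,0,0]],
    [[0,0,-0.0005],[0,0,0]],
    [[0,0,-0.0005],[0,0,0]],
    [[0,0,-0.0005],[0,0,0]],
    [[0,0,0],[0,0,0]],
    [[0,0,0],[0,0,0]],
    [[0,0,0],[0,0,0]],
    [[0,0,0],[0,0,0]],
    [[0,0,0],[0,0,0]],
    [[0,0,0],[0,0,0]],
  ],
)

```text
t: 7.3
tcp_pos: [570.6, 120.1, 50.6]
tool_rot: [-0.197, 3.135, 0.0]
force: [0.3, -0.3, -1.9]
width: 49.1
gripper_force: 25.0
```

Emit:
move_arm(
  plan=[
    [[0,-0.001,-0.0005],[0,0,0]],
    [[0,0,-0.0005],[0,0,0]],
    [[0,0,-0.0005],[0,0,0]],
    [[0,0,0],[0,0,0]],
    [[0,0,0],[0,0,0]],
    [[0,0,0],[0,0,0]],
    [[0,0,0],[0,0,0]],
    [[0,0,0],[0,0,0]],
    [[0,0,0],[0,0,0]],
    [[0,0,0],[0,0,0]],
  ],
)

```text
t: 8.3
tcp_pos: [571.0, 119.0, 49.6]
tool_rot: [-0.197, 3.135, -0.0]
force: [-2.2, -1.6, 4.4]
width: 49.2
gripper_force: 25.0
```

Emit:
move_arm(
  plan=[
    [[0,0,0],[0,0,0]],
    [[0,0,0],[0,0,0]],
    [[0,0,0],[0,0,0]],
    [[0,0,0],[0,0,0]],
    [[0,0,0.01],[0,0,0]],
    [[0,0,0.025],[0,0,0]],
    [[0,0,0.03],[0,0,0]],
    [[-0.01,0,0.03],[0,0,0]],
    [[-0.025,0,0.005],[0,0,0]],
    [[-0.025,0,0],[0,0,0]],
  ],
  jaw=0.08,
)

```text
t: 9.3
tcp_pos: [511.7, 119.3, 152.4]
tool_rot: [-0.197, 3.13, 0.001]
force: [0.1, 0.3, -0.2]
width: 79.7
gripper_force: 0.0
```

Emit:
move_arm(
  plan=[
    [[-0.035,-0.004,0],[0,0,0]],
    [[-0.035,-0.005,0],[0,0,0]],
    [[-0.01,-0.004,-0.005],[0,0,0]],
    [[0,0,-0.02],[0,0,0]],
    [[0,0,-0.02],[0,0,0]],
    [[0,0,-0.02],[0,0,0]],
    [[0,0,-0.015],[0,0,0]],
    [[0,0,-0.01],[0,0,0]],
    [[0,0,0],[0,0,0]],
    [[0,0,0],[0,0,0]],
  ],
  jaw=0,
)

```text
t: 10.3
tcp_pos: [431.2, 106.1, 59.7]
tool_rot: [-0.197, 3.135, 0.0]
force: [1.2, -0.5, 0.2]
width: 5.3
gripper_force: 0.0
```

```bash
python3 - <<'E'
from h import *
from plant import sensors,optics
t=optics.snapshot("top");s=optics.snapshot("scene");pickle.dump((t,s),open("d1.pkl","wb"));print(sensors.sense()["tcp_pos"],sensors.sense()["t"])
f=lambda i,x,y:cv2.resize(i[y:y+130,x:x+130,::-1],(390,390),interpolation=cv2.INTER_CUBIC)
cv2.imwrite("pics/c1.png",np.hstack([f(t["image"],150,120),f(s["image"],260,160)]))
E
```

```text
[431.63018896 106.14501169  60.26730703] 10.4
```

View pics/c1.png

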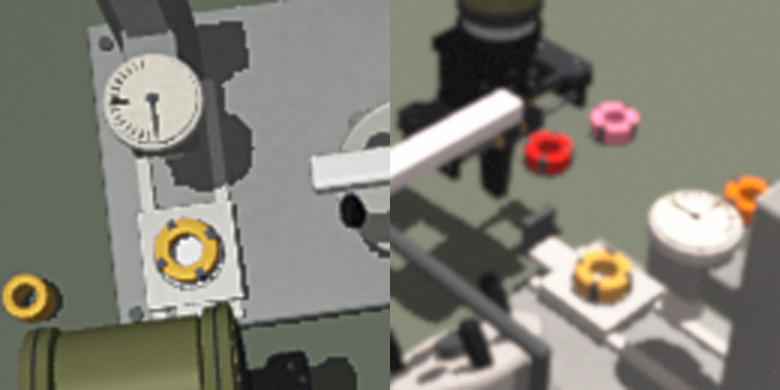

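The nut lies centred on the pad, at top crop (188,250), with the circle visible through its hole. Next I push the carriage home.

Emit:
move_arm(
  plan=[
    [[0.015,0.001,0],[0,0,0]],
    [[0.015,0.001,0],[0,0,0]],
    [[0.006,0,0],[0,0,0]],
    [[0.005,0,0],[0,0,0]],
    [[0.005,0.001,0],[0,0,0]],
    [[0.007,0.001,0],[0,0,0]],
    [[0.009,0.001,0],[0,0,0]],
    [[0.01,0.001,0],[0,0,0]],
    [[0.01,0.001,0],[0,0,0]],
    [[0.01,0.001,0],[0,0,0]],
  ],
)

```text
t: 11.4
tcp_pos: [523.2, 114.4, 58.8]
tool_rot: [0.197, -3.135, -0.001]
force: [-2.4, 2.3, 0.8]
width: 0.3
gripper_force: 1.4
```

Emit:
move_arm(
  plan=[
    [[0.009,0.001,0],[0,0,0]],
    [[0.007,0.001,0],[0,0,0]],
    [[0.006,0.001,0],[0,0,0]],
    [[0.005,0.001,0],[0,0,0]],
    [[0.004,0,0],[0,0,0]],
    [[0.003,0,0],[0,0,0]],
    [[0.002,0,0],[0,0,0]],
    [[0,0,0],[0,0,0]],
    [[0,0,0],[0,0,0]],
    [[0,0,0],[0,0,0]],
  ],
)

```text
t: 12.4
tcp_pos: [559.1, 118.0, 59.6]
tool_rot: [-0.197, 3.134, -0.0]
force: [-1.1, -0.9, 0.1]
width: 0.2
gripper_force: 0.3
```

Emit:
move_arm(
  plan=[
    [[0.002,0,0],[0,0,0]],
    [[0.002,0,0],[0,0,0]],
    [[0.002,0,0],[0,0,0]],
    [[0.001,0,0],[0,0,0]],
    [[0,0,0],[0,0,0]],
    [[0,0,0],[0,0,0]],
    [[0,0,0],[0,0,0]],
    [[0,0,0],[0,0,0]],
    [[0,0,0],[0,0,0]],
    [[0,0,0],[0,0,0]],
  ],
)

```text
t: 13.4
tcp_pos: [563.9, 118.2, 59.3]
tool_rot: [0.197, -3.13, -0.0]
force: [-9.9, -1.2, 6.7]
width: 0.1
gripper_force: 4.5
```

Emit:
move_arm(
  plan=[
    [[0.001,0,0],[0,0,0]],
    [[0.001,0,0],[0,0,0]],
    [[0,0,0],[0,0,0]],
    [[0,0,0],[0,0,0]],
    [[0,0,0],[0,0,0]],
    [[0,0,0],[0,0,0]],
    [[0,0,0],[0,0,0]],
    [[0,0,0],[0,0,0]],
    [[0,0,0],[0,0,0]],
    [[0,0,0],[0,0,0]],
  ],
)

```text
t: 14.4
tcp_pos: [563.9, 118.2, 59.3]
tool_rot: [0.197, -3.125, -0.0]
force: [-15.9, 0.1, 12.2]
width: 0.4
gripper_force: 8.0
```

Emit:
move_arm(
  plan=[
    [[-0.02,-0.002,0],[0,0,0]],
    [[-0.03,-0.004,0],[0,0,0]],
    [[-0.01,-0.01,0.015],[0,0,0]],
    [[0,-0.025,0.025],[0.43,-3.41,0]],
    [[0,-0.03,0.03],[0.43,-3.41,0]],
    [[0,-0.03,0.03],[0.43,-3.41,0]],
    [[0,-0.03,0.02],[0.43,-3.41,0]],
    [[0,-0.03,0],[0.43,-3.41,0]],
    [[0,-0.03,0],[0.43,-3.41,0]],
    [[0.005,-0.02,0],[0.43,-3.41,0]],
  ],
  jaw=0.05,
  newtons=20,
)

```text
t: 15.4
tcp_pos: [513.1, -95.3, 180.6]
tool_rot: [-0.169, 2.712, 0.032]
force: [-0.0, 0.4, -0.4]
width: 49.9
gripper_force: 0.0
```

Emit:
move_arm(
  plan=[
    [[0.008,-0.015,0],[0.43,-3.41,0]],
    [[0.008,-0.005,0],[0.43,-3.41,0]],
    [[0,0,0],[0.43,-3.41,0]],
    [[0,0,0],[0,0,0]],
    [[0,0,0],[0,0,0]],
    [[0,0,0],[0,0,0]],
    [[0,0,0],[0,0,0]],
    [[0,0,0],[0,0,0]],
    [[0,0,0],[0,0,0]],
    [[0,0,0],[0,0,0]],
  ],
)

```text
t: 16.4
tcp_pos: [528.7, -112.8, 179.2]
tool_rot: [-0.16, 2.538, 0.049]
force: [-0.0, 0.8, 0.3]
width: 50.0
gripper_force: 0.0
```

```bash
python3 - <<'E'
from h import *
s=shot("w4");print(s["st"]["tcp_pos"],s["st"]["tool_rot"],s["st"]["qpos"],s["st"]["t"])
print(R.from_rotvec(s["st"]["tool_rot"]).as_matrix().round(3))
E
sed -i '/^print("nut"/,$b' fit.py
cat > knobs.py <<'E'
import io,contextlib
with contextlib.redirect_stdout(io.StringIO()):
    from fit import *
E
python3 - <<'E'
from knobs import *
s=pickle.load(open("w4.pkl","rb"))
for i in range(3):
    th=best[1]+i*2*np.pi/3;print(i,"top",proj(s,knob(th)).round(),"base",proj(s,knob(th,0)).round())
print("hub",proj(s,G(q,hub)))
E
```

```text
[ 528.72435226 -112.82772981  179.18618937] [-0.16014543  2.5375125   0.04923071] [-0.48886036 -0.43719667  2.29233663  0.45636053  0.83088309 -2.41828857] 16.4
[[-0.819 -0.126  0.56 ]
 [-0.104  0.992  0.071]
 [-0.564 -0.    -0.825]]
0 top [412. 257.] base [396. 240.]
1 top [281. 217.] base [281. 205.]
2 top [309. 339.] base [305. 314.]
hub [327.25370834 254.16435757]
```

View pics/w4.png

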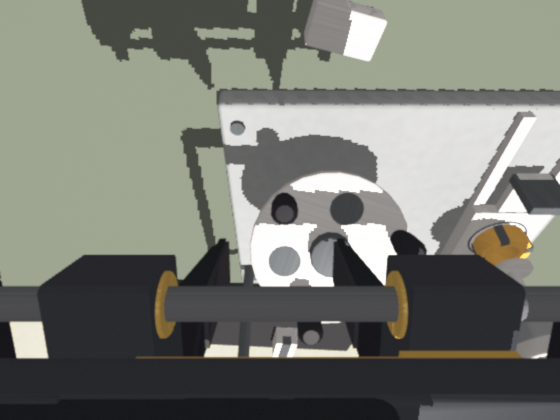

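The wrist view shows knob1's top at about (285,214), against a prediction of (281,217). Knob2 is near (312,337), and the disc spans columns 251–408 with its top at row 172. I'll refine the wheel pose with these.

```bash
cat > wheel.py <<'E'
from knobs import *
s=pickle.load(open("w4.pkl","rb"))
def kn(p,th,r=55,h=37):
    return G([p[0],p[1],q[2]],hub+r*(np.cos(th)*ex+np.sin(th)*ey)+h*ez)
al=np.linspace(0,2*np.pi,181)
def f(p):
    k1=proj(s,kn(p,p[2]));k2=proj(s,kn(p,p[2]+2*np.pi/3))
    D=np.array([proj(s,kn(p,a,64,0)) for a in al])
    return np.r_[k1-(285,213.5),k2-(311,337),D[:,0].min()-251,D[:,0].max()-408,D[:,1].min()-172]
r=least_squares(f,[q[0],q[1],3.884],x_scale=[1,1,.01]);P=r.x
if __name__=="__main__":
    print(q,P,f(P).round(1));print("pad/tab home",G([P[0],P[1],q[2]],(10,85,45)),G([P[0],P[1],q[2]],(-73,85,63)))
    g=kn(P,P[2],55,27);print("grip",g,"TCP",g-19*(kn(P,0,0,1)-kn(P,0,0,0)))
    T=s["T"];print("gx,ez",ex,ez)
E
python3 wheel.py
```

```text
[6.60321697e+02 4.26639276e+01 1.24964779e-01] [657.82252879  44.31042251   3.86604731] [-0.3  0.5 -0.8  0.6 -1.7  2.9  0.2]
pad/tab home [657.15016747 129.89399529  45.        ] [574.79739668 119.54889297  63.        ]
grip [ 570.41153727 -104.19247554  108.02793332] TCP [ 581.05608633 -102.8553141    92.34655663]
gx,ez [ 0.82533561 -0.          0.56464247] [-0.56464247  0.          0.82533561]
```

Emit:
move_arm(
  plan=[
    [[-0.007,0.003,0],[0,0,0]],
    [[0.007,0.001,-0.01],[0,0,0]],
    [[0.008,0.001,-0.012],[0,0,0]],
    [[0.008,0.001,-0.012],[0,0,0]],
    [[0.008,0.001,-0.012],[0,0,0]],
    [[0.008,0.001,-0.012],[0,0,0]],
    [[0.008,0.001,-0.012],[0,0,0]],
    [[0.006,0.001,-0.008],[0,0,0]],
    [[0.005,0,-0.007],[0,0,0]],
    [[0,0,0],[0,0,0]],
  ],
)

```text
t: 17.45
tcp_pos: [579.3, -102.6, 93.1]
tool_rot: [-0.16, 2.539, 0.05]
force: [0.4, -0.6, 0.2]
width: 50.1
gripper_force: 0.0
```

Emit:
move_arm(
  plan=[
    [[0,0,0],[0,0,0]],
    [[0,0,0],[0,0,0]],
    [[0,0,0],[0,0,0]],
    [[0,0,0],[0,0,0]],
    [[0,0,0],[0,0,0]],
    [[0,0,0],[0,0,0]],
    [[0,0,0],[0,0,0]],
    [[0,0,0],[0,0,0]],
    [[0,0,0],[0,0,0]],
    [[0,0,0],[0,0,0]],
  ],
  jaw=0.01,
  newtons=20,
)

```text
t: 18.45
tcp_pos: [579.9, -103.3, 94.6]
tool_rot: [-0.16, 2.537, 0.048]
force: [-5.5, -2.0, 4.7]
width: 18.1
gripper_force: 20.0
```

```bash
cat > arc.py <<'E'
import sys
from wheel import *
th0,d,n=float(sys.argv[1]),float(sys.argv[2]),int(sys.argv[3])
p=np.array([kn(P,th0-d*i) for i in range(n+1)])/1000
a=np.round(np.diff(np.round(p-p[0],4),axis=0),4)
print([[r.tolist(),[0,0,0]] for r in a]);print(a.sum(0))
E
python3 arc.py 3.866 .1 20
```

```text
[[[-0.0033, 0.0039, -0.0019], [0, 0, 0]], [[-0.0031, 0.0043, -0.0017], [0, 0, 0]], [[-0.0026, 0.0046, -0.0014], [0, 0, 0]], [[-0.0023, 0.0048, -0.0012], [0, 0, 0]], [[-0.0019, 0.0051, -0.0008], [0, 0, 0]], [[-0.0015, 0.0053, -0.0006], [0, 0, 0]], [[-0.001, 0.0054, -0.0002], [0, 0, 0]], [[-0.0005, 0.0055, 0.0001], [0, 0, 0]], [[-0.0002, 0.0055, 0.0004], [0, 0, 0]], [[0.0004, 0.0054, 0.0007], [0, 0, 0]], [[0.0008, 0.0054, 0.001], [0, 0, 0]], [[0.0012, 0.0052, 0.0012], [0, 0, 0]], [[0.0017, 0.005, 0.0016], [0, 0, 0]], [[0.0021, 0.0047, 0.0018], [0, 0, 0]], [[0.0024, 0.0045, 0.0021], [0, 0, 0]], [[0.0029, 0.0041, 0.0023], [0, 0, 0]], [[0.0032, 0.0037, 0.0024], [0, 0, 0]], [[0.0035, 0.0033, 0.0027], [0, 0, 0]], [[0.0037, 0.0029, 0.0028], [0, 0, 0]], [[0.004, 0.0024, 0.0029], [0, 0, 0]]]
[0.0095 0.091  0.0142]
```

Emit:
move_arm(
  plan=[
    [[-0.0033,0.0039,-0.0019],[0,0,0]],
    [[-0.0031,0.0043,-0.0017],[0,0,0]],
    [[-0.0026,0.0046,-0.0014],[0,0,0]],
    [[-0.0023,0.0048,-0.0012],[0,0,0]],
    [[-0.0019,0.0051,-0.0008],[0,0,0]],
    [[-0.0015,0.0053,-0.0006],[0,0,0]],
    [[-0.001,0.0054,-0.0002],[0,0,0]],
    [[-0.0005,0.0055,0.0001],[0,0,0]],
    [[-0.0002,0.0055,0.0004],[0,0,0]],
    [[0.0004,0.0054,0.0007],[0,0,0]],
  ],
)

```text
t: 19.45
tcp_pos: [564.4, -53.1, 88.4]
tool_rot: [-0.159, 2.536, 0.048]
force: [4.0, -3.1, 3.5]
width: 18.2
gripper_force: 20.0
```

Emit:
move_arm(
  plan=[
    [[0.0008,0.0054,0.001],[0,0,0]],
    [[0.0012,0.0052,0.0012],[0,0,0]],
    [[0.0017,0.005,0.0016],[0,0,0]],
    [[0.0021,0.0047,0.0018],[0,0,0]],
    [[0.0024,0.0045,0.0021],[0,0,0]],
    [[0.0029,0.0041,0.0023],[0,0,0]],
    [[0.0032,0.0037,0.0024],[0,0,0]],
    [[0.0035,0.0033,0.0027],[0,0,0]],
    [[0.0037,0.0029,0.0028],[0,0,0]],
    [[0.004,0.0024,0.0029],[0,0,0]],
  ],
)

```text
t: 20.45
tcp_pos: [589.4, -13.0, 108.6]
tool_rot: [-0.16, 2.537, 0.045]
force: [-1.3, -9.4, 6.2]
width: 18.5
gripper_force: 20.0
```

Emit:
move_arm(
  plan=[
    [[0,0,0],[0,0,0]],
    [[0,0,0],[0,0,0]],
    [[0,0,0],[0,0,0]],
    [[0,0,0],[0,0,0]],
    [[-0.0056,-0.0007,0.0083],[0,0,0]],
    [[-0.0056,-0.0007,0.0083],[0,0,0]],
    [[-0.0056,-0.0007,0.0083],[0,0,0]],
    [[-0.0056,-0.0007,0.0083],[0,0,0]],
    [[-0.003,-0.047,-0.006],[0,0,0]],
    [[-0.003,-0.047,-0.006],[0,0,0]],
  ],
  jaw=0.05,
)

```text
t: 21.45
tcp_pos: [561.1, -108.6, 131.9]
tool_rot: [-0.165, 2.533, 0.048]
force: [0.6, 0.3, -0.1]
width: 50.1
gripper_force: 0.0
```

```bash
python3 - <<'E'
from wheel import *
s=shot("w5");print(s["st"]["tcp_pos"],s["st"]["t"])
for h in(37,0):print(proj(s,kn(P,3.96,55,h)).round(1))
cv2.imwrite("pics/w5c.png",cv2.resize(s["image"][100:300,180:460,::-1],None,fx=2.5,fy=2.5))
E
```

```text
[ 561.13250554 -108.61571542  131.89196556] 21.45
[278.5 247.7]
[278.8 227.2]
```

View pics/w5c.png

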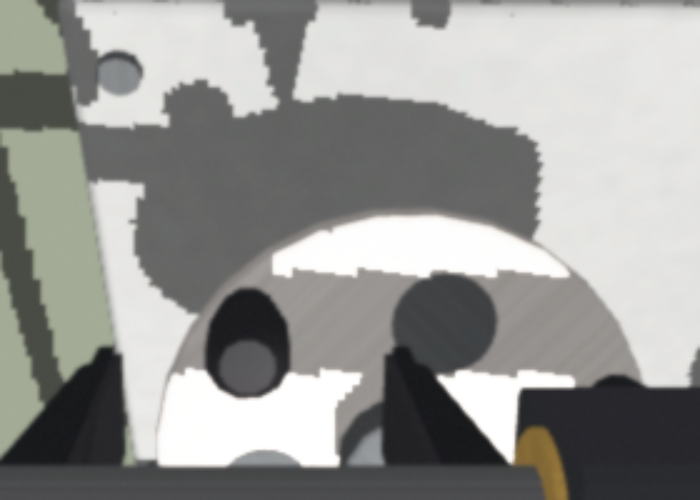

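Knob2's top is at full-image (279,247) against a prediction of (278.5,247.7), so the wheel is tracked well. I'll go down and grip.

Emit:
move_arm(
  plan=[
    [[0.0056,0.0007,-0.0083],[0,0,0]],
    [[0.0056,0.0007,-0.0083],[0,0,0]],
    [[0.0056,0.0007,-0.0083],[0,0,0]],
    [[0.0056,0.0007,-0.0083],[0,0,0]],
    [[0,0,0],[0,0,0]],
    [[0,0,0],[0,0,0]],
    [[0,0,0],[0,0,0]],
    [[0,0,0],[0,0,0]],
    [[0,0,0],[0,0,0]],
    [[0,0,0],[0,0,0]],
  ],
)

```text
t: 22.5
tcp_pos: [583.2, -106.1, 96.7]
tool_rot: [-0.16, 2.537, 0.049]
force: [0.6, -0.0, -0.0]
width: 50.0
gripper_force: 0.0
```

Emit:
move_arm(
  plan=[
    [[0,0,0],[0,0,0]],
    [[0,0,0],[0,0,0]],
    [[0,0,0],[0,0,0]],
    [[0,0,0],[0,0,0]],
    [[0,0,0],[0,0,0]],
    [[0,0,0],[0,0,0]],
    [[0,0,0],[0,0,0]],
    [[0,0,0],[0,0,0]],
    [[0,0,0],[0,0,0]],
    [[0,0,0],[0,0,0]],
  ],
  jaw=0.01,
  newtons=20,
)

```text
t: 23.5
tcp_pos: [583.2, -106.2, 96.4]
tool_rot: [-0.16, 2.537, 0.048]
force: [-0.4, -3.6, -0.6]
width: 18.0
gripper_force: 20.0
```

```bash
python3 arc.py 3.96 .105 20
```

```text
[[[-0.0038, 0.0037, -0.0023], [0, 0, 0]], [[-0.0035, 0.0042, -0.002], [0, 0, 0]], [[-0.0031, 0.0045, -0.0017], [0, 0, 0]], [[-0.0027, 0.0049, -0.0014], [0, 0, 0]], [[-0.0023, 0.0052, -0.0011], [0, 0, 0]], [[-0.0018, 0.0054, -0.0008], [0, 0, 0]], [[-0.0013, 0.0056, -0.0004], [0, 0, 0]], [[-0.0009, 0.0057, -0.0001], [0, 0, 0]], [[-0.0004, 0.0058, 0.0002], [0, 0, 0]], [[0.0002, 0.0057, 0.0006], [0, 0, 0]], [[0.0006, 0.0057, 0.0009], [0, 0, 0]], [[0.0011, 0.0055, 0.0012], [0, 0, 0]], [[0.0016, 0.0053, 0.0016], [0, 0, 0]], [[0.0021, 0.0051, 0.0018], [0, 0, 0]], [[0.0025, 0.0048, 0.0021], [0, 0, 0]], [[0.0029, 0.0043, 0.0024], [0, 0, 0]], [[0.0033, 0.004, 0.0026], [0, 0, 0]], [[0.0037, 0.0035, 0.0028], [0, 0, 0]], [[0.0039, 0.003, 0.0029], [0, 0, 0]], [[0.0043, 0.0025, 0.0031], [0, 0, 0]]]
[0.0064 0.0944 0.0124]
```

Emit:
move_arm(
  plan=[
    [[-0.0038,0.0037,-0.0023],[0,0,0]],
    [[-0.0035,0.0042,-0.002],[0,0,0]],
    [[-0.0031,0.0045,-0.0017],[0,0,0]],
    [[-0.0027,0.0049,-0.0014],[0,0,0]],
    [[-0.0023,0.0052,-0.0011],[0,0,0]],
    [[-0.0018,0.0054,-0.0008],[0,0,0]],
    [[-0.0013,0.0056,-0.0004],[0,0,0]],
    [[-0.0009,0.0057,-0.0001],[0,0,0]],
    [[-0.0004,0.0058,0.0002],[0,0,0]],
    [[0.0002,0.0057,0.0006],[0,0,0]],
  ],
)

```text
t: 24.5
tcp_pos: [564.5, -55.1, 88.1]
tool_rot: [-0.159, 2.535, 0.047]
force: [11.3, -2.0, -6.6]
width: 18.4
gripper_force: 20.0
```

Emit:
move_arm(
  plan=[
    [[0.0006,0.0057,0.0009],[0,0,0]],
    [[0.0011,0.0055,0.0012],[0,0,0]],
    [[0.0016,0.0053,0.0016],[0,0,0]],
    [[0.0021,0.0051,0.0018],[0,0,0]],
    [[0.0025,0.0048,0.0021],[0,0,0]],
    [[0.0029,0.0043,0.0024],[0,0,0]],
    [[0.0033,0.004,0.0026],[0,0,0]],
    [[0.0037,0.0035,0.0028],[0,0,0]],
    [[0.0039,0.003,0.0029],[0,0,0]],
    [[0.0043,0.0025,0.0031],[0,0,0]],
  ],
)

```text
t: 25.5
tcp_pos: [590.1, -12.7, 109.0]
tool_rot: [-0.16, 2.536, 0.044]
force: [5.4, -10.1, -3.8]
width: 18.2
gripper_force: 20.0
```

Emit:
move_arm(
  plan=[
    [[0,0,0],[0,0,0]],
    [[0,0,0],[0,0,0]],
    [[0,0,0],[0,0,0]],
    [[0,0,0],[0,0,0]],
    [[-0.0056,-0.0007,0.0083],[0,0,0]],
    [[-0.0056,-0.0007,0.0083],[0,0,0]],
    [[-0.0056,-0.0007,0.0083],[0,0,0]],
    [[-0.0056,-0.0007,0.0083],[0,0,0]],
    [[-0.003,-0.047,-0.006],[0,0,0]],
    [[-0.003,-0.047,-0.006],[0,0,0]],
  ],
  jaw=0.05,
)

```text
t: 26.5
tcp_pos: [561.5, -108.2, 132.3]
tool_rot: [-0.165, 2.533, 0.048]
force: [0.8, -0.1, -0.3]
width: 50.0
gripper_force: 0.0
```

```bash
python3 - <<'E'
from wheel import *
from plant import optics
s=shot("w6");print(s["st"]["tcp_pos"],s["st"]["t"])
print(proj(s,kn(P,3.954,55,37)).round(1))
t=optics.snapshot("top");pickle.dump(t,open("t2.pkl","wb"))
a=cv2.resize(s["image"][200:290,240:330,::-1],(400,400),interpolation=cv2.INTER_CUBIC);b=cv2.resize(t["image"][130:180,175:225,::-1],(400,400),interpolation=cv2.INTER_CUBIC)
cv2.imwrite("pics/w6c.png",np.hstack([a,b]))
E
```

```text
[ 561.52220647 -108.20205692  132.26601524] 26.5
[278.2 246.2]
```

View pics/w6c.png

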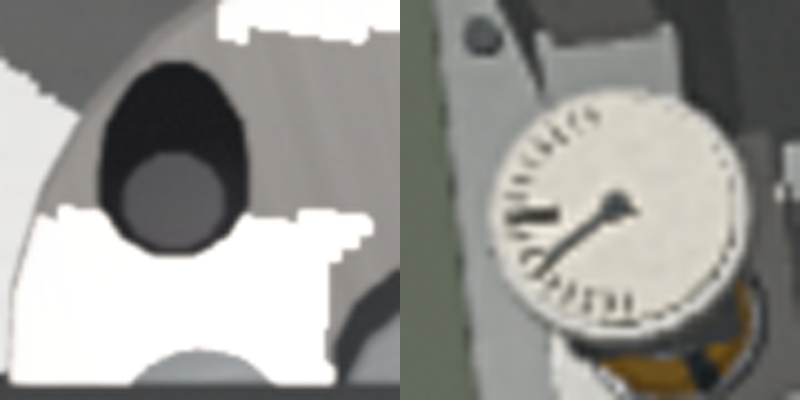

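The wheel is tracked: the knob top is at (279,246) as predicted. In the top view the needle points about 32° short of the long mark, so the dial reads about 5 mm and needs roughly 0.6 rad more.

Emit:
move_arm(
  plan=[
    [[0.0056,0.0007,-0.0083],[0,0,0]],
    [[0.0056,0.0007,-0.0083],[0,0,0]],
    [[0.0056,0.0007,-0.0083],[0,0,0]],
    [[0.0056,0.0007,-0.0083],[0,0,0]],
    [[0,0,0],[0,0,0]],
    [[0,0,0],[0,0,0]],
    [[0,0,0],[0,0,0]],
    [[0,0,0],[0,0,0]],
    [[0,0,0],[0,0,0]],
    [[0,0,0],[0,0,0]],
  ],
)

```text
t: 27.6
tcp_pos: [583.6, -105.7, 97.1]
tool_rot: [-0.159, 2.537, 0.049]
force: [-0.4, 1.2, 0.1]
width: 50.1
gripper_force: 0.0
```

Emit:
move_arm(
  plan=[
    [[0,0,0],[0,0,0]],
    [[0,0,0],[0,0,0]],
    [[0,0,0],[0,0,0]],
    [[0,0,0],[0,0,0]],
    [[0,0,0],[0,0,0]],
    [[0,0,0],[0,0,0]],
    [[0,0,0],[0,0,0]],
    [[0,0,0],[0,0,0]],
    [[0,0,0],[0,0,0]],
    [[0,0,0],[0,0,0]],
  ],
  jaw=0.01,
  newtons=20,
)

```text
t: 28.6
tcp_pos: [583.6, -105.8, 96.8]
tool_rot: [-0.16, 2.537, 0.048]
force: [0.2, -4.1, -0.3]
width: 18.5
gripper_force: 20.0
```

Emit:
move_arm(
  plan=[
    [[-0.0038,0.0037,-0.0023],[0,0,0]],
    [[-0.0035,0.0042,-0.002],[0,0,0]],
    [[-0.0031,0.0045,-0.0017],[0,0,0]],
    [[-0.0027,0.0049,-0.0014],[0,0,0]],
    [[-0.0023,0.0052,-0.0011],[0,0,0]],
    [[0,0,0],[0,0,0]],
    [[0,0,0],[0,0,0]],
    [[0,0,0],[0,0,0]],
    [[0,0,0],[0,0,0]],
    [[0,0,0],[0,0,0]],
  ],
)

```text
t: 29.6
tcp_pos: [568.3, -81.6, 88.5]
tool_rot: [-0.16, 2.537, 0.052]
force: [5.2, 2.1, -1.3]
width: 18.0
gripper_force: 20.0
```

```bash
cat > dial.py <<'E'
from wheel import *
# rectify dial: polar darkness profile about the gauge-frame dial centre at height z
def prof(t,z,rads,c):
    Q=[P[0],P[1],q[2]];g=cv2.cvtColor(t["image"],cv2.COLOR_RGB2GRAY).astype(np.float32)
    ph=np.radians(np.arange(-40,260,2.))
    out=[]
    for r in rads:
        pts=np.array([proj(t,G(Q,(c[0]-r*np.cos(a),c[1]+r*np.sin(a),z))) for a in ph],np.float32)
        out.append(cv2.remap(g,pts[:,:1].copy(),pts[:,1:].copy(),cv2.INTER_LINEAR)[:,0])
    return np.degrees(ph),np.mean(out,0)
def centre(t,z):
    Q=[P[0],P[1],q[2]];g=cv2.cvtColor(t["image"],cv2.COLOR_RGB2GRAY)
    u=proj(t,G(Q,(10,85,z)));x0,y0=(u-25).astype(int);m=(g[y0:y0+50,x0:x0+50]>195).astype(np.uint8)
    n,l,st,cc=cv2.connectedComponentsWithStats(m);i=1+np.argmax(st[1:,4]);cn=cv2.convexHull(np.argwhere(l==i)[:,::-1].astype(np.int32))
    e=cv2.fitEllipse(cn);w=atz(t,np.array(e[0])+(x0,y0),z);d=w[:2]-P[:2];cq,sq=np.cos(q[2]),np.sin(q[2])
    return (cq*d[0]+sq*d[1],-sq*d[0]+cq*d[1]),e
def needle(t,z):
    c,e=centre(t,z);a,p=prof(t,z,(8,11,14,17,20),c);i=np.argmin(p);k=slice(max(i-6,0),i+7);w=np.clip(np.median(p)-10-p[k],0,None)
    a2,p2=prof(t,z,(23,25,27),c);j=np.argmin(np.where((a2>60)&(a2<120),p2,999))
    return c,e[1],"needle",(a[k]*w).sum()/w.sum(),"mark",a2[j]
if __name__=="__main__":
    from plant import optics,sensors
    n=optics.snapshot("top");pickle.dump(n,open("t3.pkl","wb"));print(sensors.sense()["t"])
    for t,z in((pickle.load(open("d0.pkl","rb"))["top"],179),(pickle.load(open("t2.pkl","rb")),158),(n,155)):print(needle(t,z))
E
python3 dial.py
```

```text
29.65
((np.float64(11.559725388994497), np.float64(84.11115138263294)), (28.068998336791992, 30.127330780029297), 'needle', np.float64(-4.5255735855536425), 'mark', np.float64(94.0))
((np.float64(9.776054961310871), np.float64(83.10034149408165)), (29.89771270751953, 31.138296127319336), 'needle', np.float64(67.23018138276854), 'mark', np.float64(94.0))
((np.float64(10.280331646837176), np.float64(82.9710478855721)), (28.951292037963867, 31.22422218322754), 'needle', np.float64(96.12021481356038), 'mark', np.float64(94.0))
```

Emit:
move_arm(
  plan=[
    [[0,0,0],[0,0,0]],
    [[0,0,0],[0,0,0]],
    [[0,0,0],[0,0,0]],
    [[0,0,0],[0,0,0]],
    [[0,0,0],[0,0,0]],
    [[-0.0056,-0.0007,0.0083],[0,0,0]],
    [[-0.0056,-0.0007,0.0083],[0,0,0]],
    [[-0.0112,-0.0014,0.0166],[0,0,0]],
    [[-0.0112,-0.0014,0.0166],[0,0,0]],
    [[-0.0112,-0.0014,0.0166],[0,0,0]],
  ],
  jaw=0.05,
)

```text
t: 30.65
tcp_pos: [522.6, -88.9, 156.1]
tool_rot: [-0.16, 2.537, 0.048]
force: [1.1, 0.9, -0.3]
width: 50.1
gripper_force: 0.0
```

Emit:
move_arm(
  plan=[
    [[-0.0112,-0.0014,0.0166],[0,0,0]],
    [[-0.0112,-0.0014,0.0166],[0,0,0]],
    [[0,0,0],[0,0,0]],
    [[0,0,0],[0,0,0]],
    [[0,0,0],[0,0,0]],
    [[0,0,0],[0,0,0]],
    [[0,0,0],[0,0,0]],
    [[0,0,0],[0,0,0]],
    [[0,0,0],[0,0,0]],
    [[0,0,0],[0,0,0]],
  ],
)

```text
t: 31.65
tcp_pos: [500.9, -91.4, 187.7]
tool_rot: [-0.16, 2.538, 0.049]
force: [-0.1, 0.4, -0.8]
width: 49.9
gripper_force: 0.0
```

```bash
python3 dial.py; python3 - <<'E'
from h import *
# raw-image check: needle direction about the hub, before/after, and brass pixels near the foot
for f in("t2.pkl","t3.pkl"):
    t=pickle.load(open(f,"rb"));g=cv2.cvtColor(t["image"],cv2.COLOR_RGB2GRAY);print(f);print("\n".join("".join("#" if v<100 else "+" if v<160 else "." for v in r) for r in g[140:174,184:222]))
E
```

```text
31.7
((np.float64(11.559725388994497), np.float64(84.11115138263294)), (28.068998336791992, 30.127330780029297), 'needle', np.float64(-4.5255735855536425), 'mark', np.float64(94.0))
((np.float64(9.776054961310871), np.float64(83.10034149408165)), (29.89771270751953, 31.138296127319336), 'needle', np.float64(67.23018138276854), 'mark', np.float64(94.0))
((np.float64(10.456669484780807), np.float64(83.03481354707871)), (29.043455123901367, 31.377567291259766), 'needle', np.float64(95.51230138776145), 'mark', np.float64(94.0))
t2.pkl
++++++++#+++++++++++++++++############
++++++++++++++........++++############
+++++++++++...............+###########
++++++++++.................+##########
++++++++......++.............+########
+++++++.......................########
++++++....+....................#######
+++++......+...................+######
+++++...++......................+#####
++++.............................+####
+++..............................+####
+++...............................####
+++..++...........................+###
++................................+###
++...++..........
[... 1395 characters left out ...]
+....++.+++++######...............###
++..+######+++++.+#+...............###
++..+##+..........................+###
++....+...........................+###
+++..++...........................+###
+++....+..........................+###
+++...++.......................+.+####
++++....++.......................+####
.+++....+.....................+.+#####
.++++.....+...................+.######
++++++......++...............+.+######
++++++......+.++.+.+.......+..+#######
+++++++.......+..+.+.........+#####+##
+++++++++..++...............+######+##
++++++++++................+########+##
+++++++++++++...........++############
++++++++++.+##++.....++###############
+.++++++++..##########################
```

The needle stands on the long mark and the arm is clear, so I'm handing it in.

```bash
python3 -c "
from plant import ctrl
print(ctrl.close_job())"
```

```text
the job is handed in; nothing more can be done
None
```

The job is handed in at about 32 s: the nut was placed centred on the circle, the carriage was pushed to its stop, and the last top image, taken after letting go, shows the needle on the long 8 mm mark; no verdict came back.

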